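# Close the cassette press and set its thumbscrew

## Task

The cassette press is loaded: swing its lid shut over the pink cassette, then turn the red thumbscrew clockwise until it seats. Back it off a quarter turn from there and keep hold of it: the program finishes with the gripper still holding the thumbscrew still at that setting, the lid shut and the cassette in its nest. Leave the bottle, the marker and the other two cassettes where they are.

Things in the scene. Friction and masses are not known exactly. Their poses are not given: they have to be found in the camera images.
- press: Cassette press fixed to the bench: blue base 150 x 84 mm (x by y). Origin: centre of its underside, z up. The lid's hinge line runs along its y through (65, 0, 31) mm; the lid swings up from the -x end and over towards +x. Shut, the lid lies level from x = 60 to -70 mm, upper face 34 mm above the bench, the thumbscrew's axis upright at (-50, 0) mm.
- lid (a joint): Lid angle, rad: 0 shut (level), 1.57 upright, stop at 1.95; starts at 1.72 to 1.9. Aluminium frame, 135 mm from hinge to free edge, 62 wide, 6 thick. Its stiff hinge (0.07 N m) lets it stand while up; below about 0.9 rad it sinks shut by itself in about a second. It can be pushed over by the top face of the thumbscrew, which then looks to the press's +x; use the fingertips only.
- lid_edge (a point): Middle of the lid's free edge, on its upper face.
- screw (a joint): Thumbscrew angle relative to the lid, rad: 0 seated on a hard stop, growing as it is unscrewed anticlockwise seen from above (lid shut). A quarter turn is 1.571. Starts at 0.5 to 1.2. It turns stiffly (0.04 N m), stays where it is left, and does not rise or sink as it turns.
- wing: Red bar-shaped grip of the captive thumbscrew in the lid: 12 mm thick (x), 44 long (y), 24 high (z), turning about its own z. Origin: centre of the bar's underside. Lid shut: z is up, the bar reaches from 41 to 65 mm above the bench, 7 mm above the flat lid on a thin neck; grip it across its 12 mm from above. With the screw seated its y lies along the press's y.
- wing_mid (a point): Centre of the red bar, on the screw's axis, 12 mm from its top face; 115 mm from the hinge line along the lid and 22 mm above the lid's middle plane.
- nest (a point): Centre of the nest's floor, 12 mm above the bench; axes as the press. The nest is a frame 14 mm high with an inside of 32 x 45 mm.
- block: Pink embedding cassette with wax block, 28 x 41 x 12 mm, lying loose in the nest. Origin: centre of its underside.
- bottle: Brown reagent bottle with black cap, 36 mm across, 92 mm tall, standing on the bench by the press; leave alone. Origin: centre of its underside.
- marker: White marker with black cap, 13 x 122 x 13 mm, lying on the bench; leave alone. Origin: centre of its underside, long side along its y.
- yellow_cassette: Yellow cassette, 28 x 41 x 12 mm, on the bench; leave alone. Origin: centre of its underside.
- green_cassette: Green cassette, 28 x 41 x 12 mm, on the bench; leave alone. Origin: centre of its underside.

How it is judged:
By the outcome, as a careful person would: the job done as asked, in the order asked, and still so for the second after the job is handed in, while the arm keeps its last pose, push and grip.
It also fails if it takes over 51 s, if anything falls off the work surface, if the arm or the gripper's body presses on something with over 40 N, if the wrist force passes 120 N, or if a joint passes its speed limit or range.

## Robot

A 6-joint arm with a two-finger parallel gripper is mounted at the origin on a cart in front of the work surface, level with it; the furniture and walls round the work are solid. World frame = base frame: x ahead of the robot, y to its left, z up, the work surface at z = 0. Lengths are in m, angles in rad, forces in N, time in s.
With the tool pointing down it reaches from about 0.325 to 0.9 m from the base axis. Payload 6.1 kg.
Tool frame: the origin (TCP) lies midway between the tips of the shut fingers; the grasp point (between the pads) lies 19 mm behind it; z points along the fingers, y is the line along which they close (so a half turn about z gives the same grasp; the last joint's range is limited). The gripper opens to 87 mm and grips with 3 to 60 N. Pads are 19 mm wide; open, the fingers measure 117 mm over their backs; the gripper's body (75 mm by 190 mm) begins 51 mm behind the grasp point.
Start: joints at [1.087, 0.22, 1.526, -0, 1.395, -0.126], TCP at [0.219, 0.585, 0.223] pointing down, gripper open.
Joint ranges: [-2.98, 2.98], [-0.91, 2.08], [0.09, 2.57], [-1.24, 4.39], [0.2, 2.65], [-2.68, 2.68]. Speed limits (rad/s): [2.57, 2.57, 3.01, 3.14, 3.14, 3.14].

## Interface

Orientations are given as a unit quaternion [w, x, y, z].
In Python, from workcell import bot gives the robot as it stands.
- The arm moves only by the shell command python3 -m handwheel 'ROWS' [FORCE]. ROWS is JSON, a list of rows, each a list of 7 numbers: the turn, a rotation vector about the tool's x, y, z each as a share of 0.08 rad, from -1 to 1, then the shift along the tool's x, y, z each as a share of 0.025 m, from -1 to 1, then the opening, from 0 (shut) to 1 (fully open). In form: [[ax, ay, az, tx, ty, tz, fingers], ...]. A call has 1 to 10 rows; each row shifts and turns the commanded pose from where the row before left it, along the tool's axes as they then stand; what a row does not reach is not made up. A row lasts 1/8 s, in which the tool goes at most 62.5 mm and 10.7 degrees, less where a joint would pass 70% of its speed; a pose out of reach is approached as far as the arm can. A call with a number of a shift or a turn outside -1 to 1 is refused whole. A call with a gripper value outside its range is refused whole. The fingers move at their own pace and stop on an object; FORCE is the grip in N (left out, the last holds). Time passes only in rows, so rows that do not move let the fingers close. It gives the time, the measured TCP pose, the force, the opening and the grip force at its end, in the units of the state.
- bot.sense(): the state, without advancing time (a new reading comes with each control period).
- bot.grab_frame(name): name is "scene" or "side" or "wrist"; returns a dict with "color" (384x512x3 uint8, blue, green, red), "z_map" (384x512 float32, m along the optical axis (not along the pixel's ray), 0 where there is no reading), "fx", "fy", "cx", "cy" (pixels), "k1" (the pictures are not rectified: a ray, as slopes to the right and down, at radius r is drawn at 1 + k1 r^2 times it, then the intrinsics apply), "R" (3x3) and "t" (3): a world point X has camera coordinates R X + t. Camera axes: x right, y down, z forward; pixel columns grow to the right and rows downward; lengths in m; the calibration is good to about 2 mm. A picture is of the moment at which its call begins.
- bot.close_job(): hands the job in; it is judged then, once.
Trained networks look in the newest picture that a camera, given by its name, has taken for a name from the list of things; names that differ only in an ending like _2 or _b are one class to them, and where a whole thing is asked for, a point or a joint stands for the part that bears it (a point fixed in the world has none). Each returns a list of dicts, best first, with "conf" (0 to 1); they miss things now and then, are a little off and sometimes report something else, mostly with a low value. They report only what shows in the picture. A call takes as long as a camera call.
- bot.recognise(camera, target): "location" ([x, y, z] in m, in world coordinates, good to about 4 mm: the middle of the surface that is visible of it).
- bot.outline_of(camera, target): "pixels" (384x512 bool, what is visible of it).
The state is a dict: "t": time; "joint_pos": joint angles; "joint_vel": joint speeds; "joint_efforts": joint torques, N m; "ee_pos": TCP position; "ee_rot": TCP orientation; "ft_force": force on the tool from outside, world axes, zero at the start; "moment": the same for the moment, N m; "finger_gap": finger opening in m; "grip_force": force on a finger pad.
Only numpy, scipy, OpenCV 4.12 (cv2) and the standard library are available. Lean on these libraries where they do the work, as an engineer would, in place of code of your own. Each camera call takes 0.05 s, during which the arm holds its last target. There are 200 camera calls.

## Working session

There is one attempt and no reset: what is moved stays moved. The work goes in short steps, Python scripts to look and compute and a shell command to move; the robot and the scene stay as the last step left them, time stands still between calls to the robot, and variables do not carry over. Pictures are saved under pics/ and viewed, at most 10 in all, crops included, and the job is handed in when it is done.

```bash
mkdir -p pics; cat > h.py <<'E'
import numpy as np, cv2
from workcell import bot
from scipy.spatial.transform import Rotation as Ro
def cloud(f):
    z=f["z_map"]; v,u=np.mgrid[:384,:512]
    K=np.array([[f["fx"],0,f["cx"]],[0,f["fy"],f["cy"]],[0,0,1]])
    p=cv2.undistortPoints(np.stack([u,v],-1).reshape(-1,1,2).astype(float),K,np.array([f["k1"],0,0,0,0.])).reshape(384,512,2)
    c=np.dstack([p[...,0]*z,p[...,1]*z,z])
    return (c-f["t"])@f["R"]
def rot():
    q=bot.sense()["ee_rot"]; return Ro.from_quat([q[1],q[2],q[3],q[0]])
E
python3 - <<'E'
from h import *
s=bot.sense();print(s["t"],s["ee_pos"],rot().as_matrix().round(2).tolist(),s["finger_gap"])
ims=[]
for c in("scene","side"):
    f=bot.grab_frame(c);ims.append(f["color"]);np.savez(c+"0",P=cloud(f),c=f["color"])
    print(c,"cam",(-f["R"].T@f["t"]).round(2))
    for n in("press","wing","lid_edge","wing_mid","nest","block","bottle","marker","yellow_cassette","green_cassette"):
        try:
            for d in bot.recognise(c,n)[:2]: print(n,np.round(d["location"],3),round(d["conf"],2))
        except Exception as e: print(n,e)
cv2.imwrite("pics/a.png",cv2.resize(np.vstack(ims),(800*3//4-200+0,600)) if 0 else ims[0]);cv2.imwrite("pics/b.png",ims[1])
E
```

```text
0.0 [0.21858058 0.58487115 0.22143825] [[-0.94, 0.35, -0.0], [0.35, 0.94, -0.0], [0.0, -0.0, -1.0]] 0.0869077846597033
scene cam [0.02 0.5  0.49]
press [ 0.524 -0.053  0.02 ] 0.6
wing [0.56  0.019 0.145] 0.71
wing [ 0.43  -0.058  0.01 ] 0.51
lid_edge [ 0.555 -0.008  0.116] 0.68
lid_edge [0.558 0.019 0.142] 0.63
wing_mid [0.558 0.016 0.145] 0.47
nest [ 0.526 -0.053  0.022] 0.55
bottle [ 0.541 -0.27   0.045] 0.97
bottle [ 0.43  -0.056  0.01 ] 0.69
marker [ 0.429 -0.058  0.012] 0.62
yellow_cassette [0.618 0.021 0.011] 0.47
green_cassette [ 0.419 -0.239  0.009] 0.45
green_cassette [ 0.541 -0.271  0.042] 0.17
side cam [0.43 0.8  0.71]
press [ 0.537 -0.036  0.029] 0.65
wing [ 0.534 -0.034  0.03 ] 0.56
wing [0.56  0.02  0.142] 0.55
lid_edge [ 0.556 -0.014  0.122] 0.84
wing_mid [ 0.525 -0.088  0.02 ] 0.68
wing_mid [0.555 0.013 0.144] 0.63
nest [ 0.539 -0.039  0.027] 0.79
block [ 0.525 -0.086  0.019] 0.44
bottle [ 0.548 -0.273  0.046] 0.59
bottle [ 0.538 -0.039  0.024] 0.38
marker [ 0.427 -0.056  0.015] 0.54
yellow_cassette [0.631 0.026 0.01 ] 0.49
green_cassette [ 0.419 -0.238  0.009] 0.67
```

View pics/a.png

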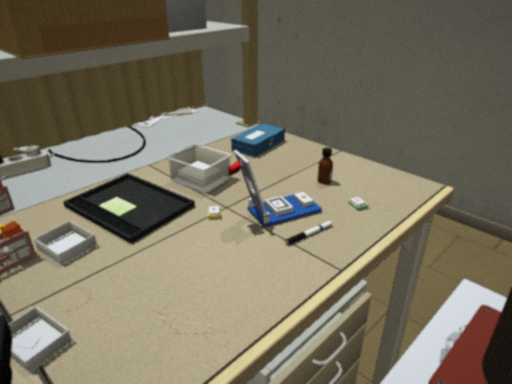

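View pics/b.png

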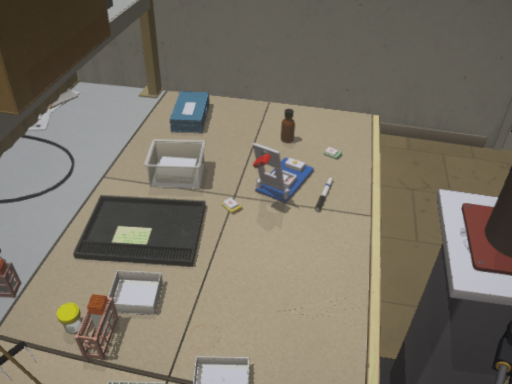

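Both views show the press (scene about (285,207), side (285,178)). Its lid stands up at the hinge end nearest the cameras, and the red wing is behind it, facing away from the cassette. The bottle, marker, and yellow and green cassettes are clear of the press. Next I'll fit the base rectangle and the wing.

```bash
python3 - <<'E'
from h import *
for c in("scene","side"):
    d=np.load(c+"0.npz");P=d["P"];hsv=cv2.cvtColor(d["c"],cv2.COLOR_BGR2HSV)
    near=(np.hypot(P[...,0]-.53,P[...,1]+.04)<.16)
    b=near&(hsv[...,0]>100)&(hsv[...,0]<130)&(hsv[...,1]>130)&(P[...,2]>-.005)&(P[...,2]<.05)
    Q=P[b];print(c,"blue",b.sum(),"z",np.percentile(Q[:,2],[5,50,95]).round(3))
    r=cv2.minAreaRect(Q[:,:2].astype(np.float32)*1000);print(r,cv2.boxPoints(r).round())
    m=near&((hsv[...,0]<8)|(hsv[...,0]>172))&(hsv[...,1]>150)&(P[...,2]>.07)
    W=P[m];print("red",m.sum(),W.mean(0).round(4),W.min(0).round(3),W.max(0).round(3))
    l=near&(P[...,2]>.06)&(hsv[...,1]<90)
    L=P[l];print("lid",l.sum(),L.mean(0).round(3),L.min(0).round(3),L.max(0).round(3))
    U,S,V=np.linalg.svd(L-np.median(L,0),full_matrices=False);print("normal",V[2].round(3),S.round(3))
    y=[int(v) for v in np.argwhere(near).min(0)];e=np.argwhere(near).max(0)
    cv2.imwrite(f"pics/crop_{c}.png",cv2.resize(d["c"][130:240,220:360],(700,550),interpolation=cv2.INTER_CUBIC))
E
```

```text
scene blue 634 z [0.007 0.012 0.014]
((523.3416137695312, -97.67537689208984), (145.7952423095703, 80.90812683105469), 72.107666015625) [[ 462. -155.]
 [ 539. -179.]
 [ 584.  -41.]
 [ 507.  -16.]]
red 98 [0.5559 0.0198 0.1437] [ 0.548 -0.001  0.124] [0.57  0.032 0.155]
lid 450 [ 0.55  -0.012  0.115] [ 0.521 -0.038  0.06 ] [0.59  0.023 0.161]
normal [ 0.288  0.906 -0.31 ] [0.716 0.432 0.073]
side blue 264 z [0.009 0.012 0.014]
((525.2987060546875, -96.12284851074219), (142.4976806640625, 77.73822021484375), 73.40214538574219) [[ 468. -153.]
 [ 542. -176.]
 [ 583.  -39.]
 [ 508.  -17.]]
red 92 [0.5645 0.0195 0.1428] [0.551 0.002 0.125] [0.583 0.03  0.154]
lid 573 [ 0.554 -0.01   0.118] [ 0.523 -0.039  0.06 ] [0.591 0.028 0.162]
normal [ 0.284  0.911 -0.298] [0.847 0.47  0.12 ]
```

View pics/crop_side.png

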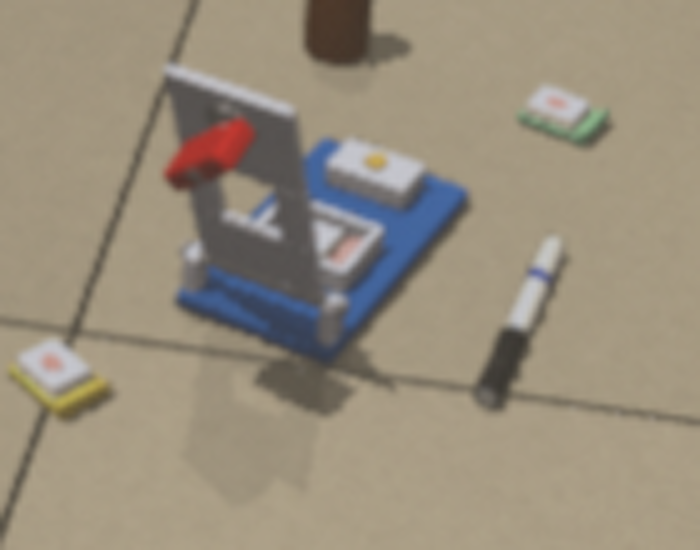

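The press centre is about (0.5245, -0.097), with +x heading about 72.5°. The lid is at about 1.875 rad. I'll approach the wing's outer side with the fingers shut.

```bash
python3 -m handwheel '[[0,0,0,-1,-0.68,0,0],[0,0,0,-1,-0.68,0,0],[0,0,0,-1,-0.68,0,0],[0,0,0,-1,-0.68,0,0],[0,0,0,-1,-0.68,0,0],[0,0,0,-1,-0.68,0,0],[0,0,0,-1,-0.68,0,0],[0,0,0,-1,-0.68,0,0],[0,0,0,-1,-0.68,0,0],[0,0,0,-1,-0.68,0,0]]' 20 
python3 -m handwheel '[[0,0,0,-1,-0.68,0,0],[0,0,0,-1,-0.68,0,0],[0,0,0,-1,-0.68,0,0],[0,0,0,-1,-0.68,0,0],[0,0,0,-1,-0.68,0,0],[0,0,0,-1,-0.68,0.4,0],[0,0,0,-1,-0.68,0.7,0],[0,0,0,-1,-0.68,0.9,0],[0,0,0,-1,-0.68,0.9,0],[0,0,0,-1,-0.68,0.9,0]]'
cat >> h.py <<'E'
C=np.array([.5245,-.097]);a=np.radians(72.5);X=np.array([np.cos(a),np.sin(a)]);Y=np.array([-X[1],X[0]])
def st():
    s=bot.sense();p=s["ee_pos"];R=rot().as_matrix();d=p[:2]-C
    print("t %.2f press xyz %.4f %.4f %.4f"%(s["t"],d@X,d@Y,p[2]),"yhead %.1f tilt %.2f"%(np.degrees(np.arctan2(R[1,1],R[0,1])),np.degrees(np.arccos(-R[2,2]))),"F",np.round(s["ft_force"],1),"M",np.round(s["moment"],2),"gap %.4f grip %.1f"%(s["finger_gap"],s["grip_force"]),"j6 %.2f"%s["joint_pos"][5])
    return p,R
def rows(pt,z):  # remaining shift to press-frame point, in row units
    p,R=st();w=np.r_[C+X*pt[0]+Y*pt[1],z];print("units",(R.T@(w-p)/.025).round(2))
E
python3 -c "
from h import *
rows((.18,0),.125)"
```

```text
t: 2.35
ee_pos: [0.3941, 0.3378, 0.2227]
ee_rot: [0.0, 0.178, 0.984, 0.0]
ft_force: [-0.0, 0.3, -0.2]
finger_gap: 0.0018
grip_force: 0.0
t: 3.6
ee_pos: [0.5688, 0.091, 0.127]
ee_rot: [0.0, 0.178, 0.984, 0.0]
ft_force: [-0.3, -0.1, 0.7]
finger_gap: 0.0004
grip_force: 0.0
t 3.60 press xyz 0.1926 0.0143 0.1270 yhead 69.5 tilt 0.03 F [-0.3 -0.1  0.7] M [ 0.03 -0.01  0.06] gap 0.0004 grip 0.0 j6 -1.19
units [-0.6  -0.47  0.08]
```

```bash
python3 -m handwheel '[[0,0,0,-0.6,-0.4,0,0],[0,0,0,0,-0.5,0,0],[0,0,0,0,-0.5,0,0],[0,0,0,0,-0.5,0,0],[0,0,0,0,-0.5,0,0],[0,0,0,0,-0.5,-0.1,0],[0,0,0,0,-0.5,-0.1,0]]' 
python3 - <<'E'
from h import *
st()
f=bot.grab_frame("side");print([np.round(d["location"],3).tolist()+[round(d["conf"],2)] for d in bot.recognise("side","wing")])
cv2.imwrite("pics/c.png",cv2.resize(f["color"][110:240,200:370],(680,520),interpolation=cv2.INTER_CUBIC))
E
```

```text
t: 4.47
ee_pos: [0.5522, 0.0062, 0.1329]
ee_rot: [0.0, 0.178, 0.984, -0.0]
ft_force: [0.6, 0.3, 0.5]
finger_gap: 0.0006
grip_force: 0.6
t 4.47 press xyz 0.1067 0.0047 0.1329 yhead 69.5 tilt 0.02 F [0.6 0.3 0.5] M [ 0.13 -0.09 -0.02] gap 0.0006 grip 0.6 j6 -1.34
[]
```

View pics/c.png

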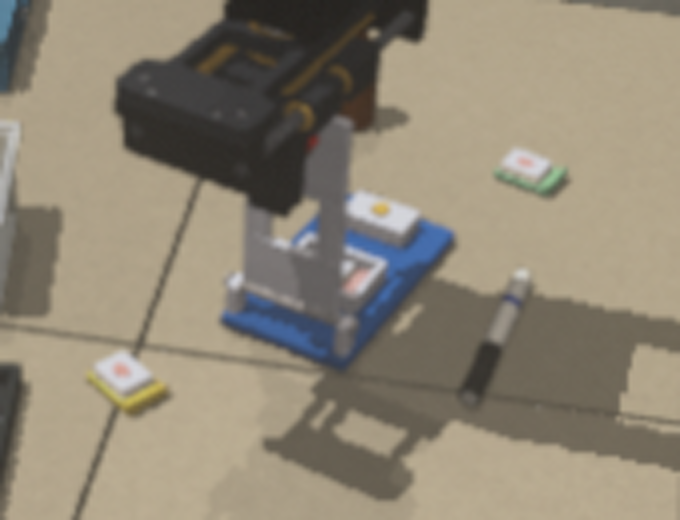

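The fingers are on the wing and the lid is near upright (edge at about (335,120) in the crop). I'll keep pushing.

```bash
python3 -m handwheel '[[0,0,0,0,-0.5,-0.1,0],[0,0,0,0,-0.5,-0.1,0],[0,0,0,0,-0.5,0,0],[0,0,0,0,-0.5,0,0],[0,0,0,0,-0.5,0,0],[0,0,0,0,-0.5,0,0],[0,0,0,0,-0.5,0,0]]' 
python3 -m handwheel '[[0,0,0,0,0,-1,0.8],[0,0,0,0,0,-1,0.8],[0,0,0,0,0,-1,0.8],[0,0,1,0,0,0,0.8],[0,0,1,0,0,0,0.8],[0,0,1,0,0,0,0.8],[0,0,1,0,0,0,0.8],[0,0,1,0,0,0,0.8],[0,0,1,0,0,0,0.8],[0,0,1,0,0,0,0.8]]' 
python3 - <<'E'
from h import *
st()
for c in("scene","side"):
    f=bot.grab_frame(c);P=cloud(f)
    for n in("wing","lid_edge"): print(c,n,[np.round(d["location"],3).tolist()+[round(d["conf"],2)] for d in bot.recognise(c,n)])
    hsv=cv2.cvtColor(f["color"],cv2.COLOR_BGR2HSV)
    m=(np.hypot(P[...,0]-C[0],P[...,1]-C[1])<.12)&((hsv[...,0]<8)|(hsv[...,0]>172))&(hsv[...,1]>150)&(P[...,2]>.03)
    W=P[m];print(m.sum(),W.mean(0).round(4) if len(W) else "")
    if len(W)>8:
        T=W[W[:,2]>.055]; r=cv2.minAreaRect(T[:,:2].astype(np.float32)*1000);print(len(T),r,cv2.boxPoints(r).round().tolist(),((T[:,:2].mean(0)-C)@np.c_[X,Y]).round(4))
    cv2.imwrite(f"pics/d_{c}.png",cv2.resize(f["color"][130:240,220:360],(700,550),interpolation=cv2.INTER_CUBIC))
E
```

```text
t: 5.45
ee_pos: [0.5215, -0.0759, 0.1375]
ee_rot: [0.0, 0.178, 0.984, -0.0]
ft_force: [0.4, 0.5, -0.8]
finger_gap: 0.0006
grip_force: 0.0
t: 6.7
ee_pos: [0.5217, -0.0755, 0.2126]
ee_rot: [0.0, 0.444, 0.896, -0.0]
ft_force: [0.0, 0.0, -0.3]
finger_gap: 0.0691
grip_force: 0.0
t 6.70 press xyz 0.0196 0.0092 0.2126 yhead 37.3 tilt 0.01 F [ 0.   0.  -0.3] M [-0.07 -0.   -0.04] gap 0.0691 grip 0.0 j6 -0.94
scene wing [[0.509, -0.146, 0.059, 0.46]]
scene lid_edge [[0.52, -0.111, 0.035, 0.56]]
548 [ 0.5024 -0.0801  0.3142]
486 ((525.5640258789062, -81.27894592285156), (174.01109313964844, 96.4235610961914), 40.941322326660156) [[428.0, -102.0], [491.0, -175.0], [623.0, -61.0], [560.0, 12.0]] [0.0172 0.0292]
side wing [[0.523, -0.108, 0.034, 0.67], [0.507, -0.145, 0.057, 0.66]]
side lid_edge []
42 [ 0.5119 -0.1451  0.0619]
42 ((510.55401611328125, -145.5907745361328), (40.638099670410156, 13.726929664611816), 26.44855499267578) [[489.0, -148.0], [495.0, -161.0], [532.0, -143.0], [526.0, -130.0]] [-0.0496 -0.0024]
```

View pics/d_scene.png

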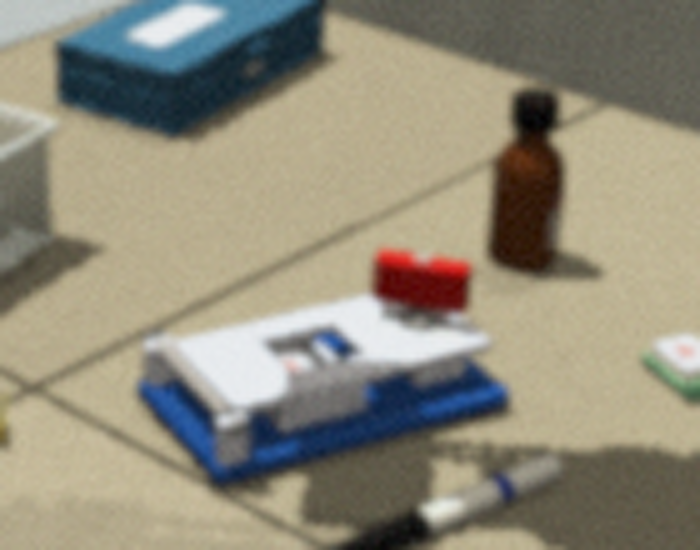

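The lid is shut. The wing's long axis heads about 26°, so φ is about 0.77 rad. I'll turn the tool to heading -63.6° and then refine.

```bash
python3 -m handwheel '[[0,0,1,0,0,0,0.8],[0,0,1,0,0,0,0.8],[0,0,1,0,0,0,0.8],[0,0,1,0,0,0,0.8],[0,0,1,0,0,0,0.8],[0,0,1,0,0,0,0.8],[0,0,1,0,0,0,0.8],[0,0,1,0,0,0,0.8],[0,0,1,0,0,0,0.8],[0,0,1,0,0,0,0.8]]' >/dev/null
python3 -m handwheel '[[0,0,1,0,0,0,0.8],[0,0,1,0,0,0,0.8],[0,0,1,0,0,0,0.8],[0,0,1,0,0,0,0.8],[0,0,1,0,0,0,0.8],[0,0,1,0,0,0,0.8],[0,0,1,0,0,0,0.8],[0,0,1,0,0,0,0.8],[0,0,1,0,0,0,0.8],[0,0,1,0,0,0,0.8]]' >/dev/null
python3 -m handwheel '[[0,0,1,0,0,0,0.8],[0,0,1,0,0,0,0.8],[0,0,0,0,0,0,0.8]]' >/dev/null
python3 - <<'E'
from h import *
for c in("scene","side","wrist"):
    f=bot.grab_frame(c);P=cloud(f)
    hsv=cv2.cvtColor(f["color"],cv2.COLOR_BGR2HSV)
    m=(np.hypot(P[...,0]-.51,P[...,1]+.145)<.035)&((hsv[...,0]<8)|(hsv[...,0]>172))&(hsv[...,1]>130)&(P[...,2]>.03)&(P[...,2]<.08)
    W=P[m];print(c,m.sum())
    if m.sum()>8:
        for lo in(.03,.058):
            T=W[W[:,2]>lo];r=cv2.minAreaRect(T[:,:2].astype(np.float32)*1000);print(len(T),r,((np.array(r[0])/1000-C)@np.c_[X,Y]).round(4))
rows((-.05,-.001),.212)
E
```

```text
scene 173
173 ((509.223876953125, -148.24722290039062), (41.33560562133789, 14.866598129272461), 25.663829803466797) [-0.0535 -0.0008]
76 ((508.8713073730469, -147.93544006347656), (41.093177795410156, 13.910988807678223), 20.28763771057129) [-0.0533 -0.0004]
side 109
109 ((512.3370971679688, -145.1714324951172), (38.46760940551758, 13.965313911437988), 22.81193733215332) [-0.0496 -0.0029]
49 ((512.3370971679688, -145.1714324951172), (38.46760940551758, 13.965313911437988), 22.81193733215332) [-0.0496 -0.0029]
wrist 372
372 ((510.06610107421875, -147.45742797851562), (42.6998405456543, 11.574706077575684), 24.913143157958984) [-0.0525 -0.0014]
327 ((510.106201171875, -147.48989868164062), (42.67930603027344, 11.319457054138184), 24.516633987426758) [-0.0525 -0.0015]
t 10.03 press xyz 0.0202 0.0092 0.2125 yhead -63.3 tilt 0.00 F [0.5 0.6 0.2] M [-0.07  0.11  0.02] gap 0.0698 grip 0.0 j6 0.81
units [-1.66  2.3   0.02]
```

```bash
python3 -m handwheel '[[0,0,0.44,-0.5,0.75,0,0.8],[0,0,0,-0.5,0.75,0,0.8],[0,0,0,-0.5,0.75,0,0.8],[0,0,0,0,0,1,0.8],[0,0,0,0,0,1,0.8],[0,0,0,0,0,0,0.8]]'
python3 - <<'E'
from h import *
f=bot.grab_frame("wrist");P=cloud(f);hsv=cv2.cvtColor(f["color"],cv2.COLOR_BGR2HSV)
m=(np.hypot(P[...,0]-.51,P[...,1]+.145)<.035)&((hsv[...,0]<8)|(hsv[...,0]>172))&(hsv[...,1]>130)&(P[...,2]>.057)&(P[...,2]<.08)
r=cv2.minAreaRect(P[m][:,:2].astype(np.float32)*1000);print(m.sum(),r,((np.array(r[0])/1000-C)@np.c_[X,Y]).round(4))
rows((-.052,-.0013),.042)
E
```

```text
t: 10.78
ee_pos: [0.5102, -0.1413, 0.1604]
ee_rot: [-0.001, 0.977, 0.213, -0.002]
ft_force: [-0.3, -0.3, 0.7]
finger_gap: 0.0697
grip_force: 0.0
553 ((510.48443603515625, -147.88815307617188), (42.54612731933594, 11.304971694946289), 24.705001831054688) [-0.0527 -0.0019]
t 10.82 press xyz -0.0465 -0.0008 0.1620 yhead -65.4 tilt 0.11 F [0.6 0.3 0.6] M [-0.06  0.1  -0.02] gap 0.0695 grip 0.0 j6 0.72
units [-0.13  0.18  4.8 ]
```

```bash
python3 -m handwheel '[[0,0,0,-0.13,0.2,0.8,0.8],[0,0,0,0,0,1,0.8],[0,0,0,0,0,1,0.6],[0,0,0,0,0,1,0.5],[0,0,0,0,0,1,0.4],[0,0,0,0,0,0,0.3],[0,0,0,0,0,0,0],[0,0,0,0,0,0,0],[0,0,0,0,0,0,0],[0,0,0,0,0,0,0]]' 30
python3 -c "
from h import *
rows((-.05,-.001),.042)"
```

```text
t: 12.08
ee_pos: [0.5121, -0.1483, 0.044]
ee_rot: [0.001, 0.977, 0.213, 0.001]
ft_force: [-0.7, -0.3, 6.1]
finger_gap: 0.0121
grip_force: 30.0
t 12.07 press xyz -0.0527 -0.0036 0.0440 yhead -65.4 tilt 0.15 F [-0.7 -0.3  6.1] M [-0.12  0.16 -0.03] gap 0.0121 grip 30.0 j6 0.71
units [-0.01 -0.15  0.08]
```

```bash
python3 -m handwheel '[[0,0,1,0,0,-0.05,0],[0,0,1,0,0,0,0],[0,0,1,0,0,0,0],[0,0,1,0,0,0,0],[0,0,1,0,0,0,0],[0,0,1,0,0,0,0],[0,0,0,0,0,0,0]]' 30
python3 -c "
from h import *
st()"
```

```text
t: 12.95
ee_pos: [0.5122, -0.1493, 0.0445]
ee_rot: [0.001, 1.0, -0.026, 0.002]
ft_force: [2.9, -5.9, -1.3]
finger_gap: 0.0115
grip_force: 30.0
t 12.95 press xyz -0.0536 -0.0040 0.0445 yhead -93.0 tilt 0.24 F [ 2.9 -5.9 -1.3] M [-0.94 -0.31  0.  ] gap 0.0115 grip 30.0 j6 1.19
```

```bash
cat > q.py <<'E'
from h import *
st();s=bot.sense();print("eff",np.round(s["joint_efforts"],2))
E
python3 q.py
for i in 1; do python3 -m handwheel '[[0,0,0.6,0.02,0.06,0,0],[0,0,0.6,0,0,0,0],[0,0,0,0,0,0,0]]' >/dev/null; python3 q.py; done
python3 -m handwheel '[[0,0,0.6,0,0,0,0],[0,0,0.6,0,0,0,0],[0,0,0,0,0,0,0]]' >/dev/null; python3 q.py
python3 -m handwheel '[[0,0,0.4,0,0,0,0],[0,0,0.4,0,0,0,0],[0,0,0,0,0,0,0]]' >/dev/null; python3 q.py
```

```text
t 12.95 press xyz -0.0536 -0.0040 0.0445 yhead -93.0 tilt 0.24 F [ 2.9 -5.9 -1.3] M [-0.94 -0.31  0.  ] gap 0.0115 grip 30.0 j6 1.19
eff [  2.17 -42.09 -30.06   1.05   1.51   0.31]
t 13.32 press xyz -0.0539 -0.0041 0.0441 yhead -98.4 tilt 0.11 F [ 3.3 -1.7 -1.1] M [-0.33 -0.4  -0.01] gap 0.0120 grip 30.0 j6 1.29
eff [ 3.200e-01 -4.225e+01 -3.061e+01  4.000e-02  1.190e+00  2.300e-01]
t 13.70 press xyz -0.0541 -0.0041 0.0441 yhead -103.9 tilt 0.11 F [ 3.6 -3.5 -2.8] M [-0.53 -0.48 -0.02] gap 0.0116 grip 30.0 j6 1.38
eff [  1.06 -42.18 -30.06   0.39   1.55   0.22]
t 14.07 press xyz -0.0543 -0.0041 0.0442 yhead -107.6 tilt 0.12 F [ 3.8 -4.2 -1.3] M [-0.79 -0.49 -0.08] gap 0.0118 grip 30.0 j6 1.45
eff [  1.46 -42.05 -29.8    0.6    1.66   0.1 ]
```

```bash
python3 -m handwheel '[[0,0,0.3,0.05,0.05,0,0],[0,0,0,0,0,0,0]]' >/dev/null; python3 q.py
python3 -m handwheel '[[0,0,0.3,0,0,0,0],[0,0,0,0,0,0,0]]' >/dev/null; python3 q.py
python3 -m handwheel '[[0,0,0.3,0,0,0,0],[0,0,0,0,0,0,0]]' >/dev/null; python3 q.py
```

```text
t 14.32 press xyz -0.0545 -0.0042 0.0440 yhead -109.0 tilt 0.07 F [1.  2.9 3.4] M [ 0.43 -0.13 -0.04] gap 0.0121 grip 30.0 j6 1.47
eff [-1.540e+00 -4.064e+01 -3.085e+01 -7.900e-01  1.000e-02  6.000e-02]
t 14.57 press xyz -0.0545 -0.0042 0.0439 yhead -110.3 tilt 0.04 F [0.8 3.9 5.2] M [0.74 0.01 0.29] gap 0.0118 grip 30.1 j6 1.49
eff [ -2.65 -40.09 -30.91  -1.01  -0.47   0.46]
t 14.82 press xyz -0.0545 -0.0042 0.0439 yhead -111.7 tilt 0.04 F [1.6 3.7 5.9] M [0.75 0.06 0.6 ] gap 0.0116 grip 30.5 j6 1.52
eff [ -2.92 -40.06 -30.92  -0.87  -0.51   0.7 ]
```

```bash
python3 -m handwheel '[[0,0,-0.3,0,0,0,0],[0,0,0,0,0,0,0]]' >/dev/null; python3 q.py
python3 -m handwheel '[[0,0,-0.3,0,0,0,0],[0,0,0,0,0,0,0]]' >/dev/null; python3 q.py
python3 -m handwheel '[[0,0,-0.3,0,0,0,0],[0,0,0,0,0,0,0]]' >/dev/null; python3 q.py
python3 -m handwheel '[[0,0,-0.3,0,0,0,0],[0,0,0,0,0,0,0]]' >/dev/null; python3 q.py
```

```text
t 15.07 press xyz -0.0545 -0.0042 0.0439 yhead -110.3 tilt 0.05 F [0.7 4.8 4.8] M [0.75 0.02 0.37] gap 0.0118 grip 30.1 j6 1.49
eff [ -2.65 -40.07 -30.9   -1.01  -0.48   0.23]
t 15.32 press xyz -0.0545 -0.0042 0.0439 yhead -109.0 tilt 0.05 F [0.6 4.7 5.6] M [ 0.81 -0.01  0.05] gap 0.0118 grip 30.0 j6 1.47
eff [ -2.4  -40.09 -30.89  -1.2   -0.45  -0.08]
t 15.57 press xyz -0.0544 -0.0042 0.0440 yhead -107.6 tilt 0.06 F [0.7 4.7 4.6] M [ 0.76 -0.03  0.  ] gap 0.0116 grip 30.0 j6 1.44
eff [ -2.53 -40.09 -30.89  -1.27  -0.45  -0.08]
t 15.82 press xyz -0.0544 -0.0042 0.0439 yhead -106.2 tilt 0.07 F [1.2 4.9 5.5] M [ 0.83 -0.01  0.05] gap 0.0115 grip 30.0 j6 1.42
eff [ -2.64 -40.08 -30.89  -1.33  -0.46  -0.08]
```

It seated at tool heading about -109.0°: torque rises elastically past there and returns to zero at the same heading. I'll back off to about -18.9°.

```bash
python3 -m handwheel '[[0,0,-1,0,0,0,0],[0,0,-1,0,0,0,0],[0,0,-1,0,0,0,0],[0,0,-1,0,0,0,0],[0,0,-1,0,0,0,0],[0,0,-1,0,0,0,0],[0,0,0,0,0,0,0]]' >/dev/null; python3 q.py
python3 -m handwheel '[[0,0,-1,0,0,0,0],[0,0,-1,0,0,0,0],[0,0,-1,0,0,0,0],[0,0,-1,0,0,0,0],[0,0,-1,0,0,0,0],[0,0,-1,0,0,0,0],[0,0,0,0,0,0,0]]' >/dev/null; python3 q.py
```

```text
t 16.70 press xyz -0.0534 -0.0040 0.0439 yhead -78.7 tilt 0.17 F [0.5 9.1 7. ] M [ 1.47 -0.08 -0.01] gap 0.0116 grip 30.0 j6 0.94
eff [ -4.79 -39.73 -31.16  -2.41  -0.85  -0.32]
t 17.57 press xyz -0.0526 -0.0032 0.0439 yhead -51.2 tilt 0.27 F [ 0.  12.1  9.6] M [2.07 0.11 0.01] gap 0.0120 grip 30.0 j6 0.46
eff [ -6.36 -38.96 -31.78  -3.14  -1.75  -0.32]
```

```bash
python3 -m handwheel '[[0,0,-1,0.055,-0.07,-0.04,0],[0,0,-1,0,0,0,0],[0,0,-1,0,0,0,0],[0,0,-1,0,0,0,0],[0,0,-1,0,0,0,0],[0,0,-1,0,0,0,0],[0,0,0,0,0,0,0]]' >/dev/null; python3 q.py
```

```text
t 18.45 press xyz -0.0520 -0.0021 0.0440 yhead -23.7 tilt 0.22 F [-0.5  6.   2.4] M [0.94 0.13 0.02] gap 0.0117 grip 30.0 j6 -0.02
eff [ -2.89 -41.45 -32.91  -1.38  -0.9   -0.3 ]
```

```bash
python3 -m handwheel '[[0,0,-0.5,0.037,-0.016,0,0],[0,0,-0.55,0,0,0,0],[0,0,0,0,0,0,0],[0,0,0,0,0,0,0],[0,0,0,0,0,0,0]]' >/dev/null; python3 - <<'E'
from h import *
import q
for c in("scene","side"):
    f=bot.grab_frame(c);P=cloud(f);hsv=cv2.cvtColor(f["color"],cv2.COLOR_BGR2HSV)
    m=(np.hypot(P[...,0]-.51,P[...,1]+.147)<.035)&((hsv[...,0]<8)|(hsv[...,0]>172))&(hsv[...,1]>130)&(P[...,2]>.03)&(P[...,2]<.08)
    if m.sum()>5: print(c,m.sum(),cv2.minAreaRect(P[m][:,:2].astype(np.float32)*1000))
    for n in("lid_edge","block"): print(n,[np.round(d["location"],3).tolist()+[round(d["conf"],2)] for d in bot.recognise(c,n)])
    if c=="side": cv2.imwrite("pics/e.png",cv2.resize(f["color"][110:240,200:370],(680,520),interpolation=cv2.INTER_CUBIC))
E
```

```text
t 19.07 press xyz -0.0519 -0.0020 0.0440 yhead -19.0 tilt 0.18 F [-3.3  3.4  1.8] M [ 0.44  0.82 -0.  ] gap 0.0118 grip 30.0 j6 -0.10
eff [-9.300e-01 -4.273e+01 -3.498e+01 -2.400e-01 -1.670e+00  3.000e-02]
scene 98 ((504.830078125, -144.09812927246094), (39.824073791503906, 24.90744400024414), 49.40385055541992)
lid_edge [[0.519, -0.097, 0.036, 0.81]]
block [[0.508, -0.135, 0.047, 0.61]]
side 34 ((516.5492553710938, -134.6912078857422), (9.545797348022461, 19.231523513793945), 6.819793701171875)
lid_edge [[0.528, -0.094, 0.037, 0.62], [0.428, -0.057, 0.014, 0.21]]
block [[0.522, -0.098, 0.034, 0.48]]
```

View pics/e.png

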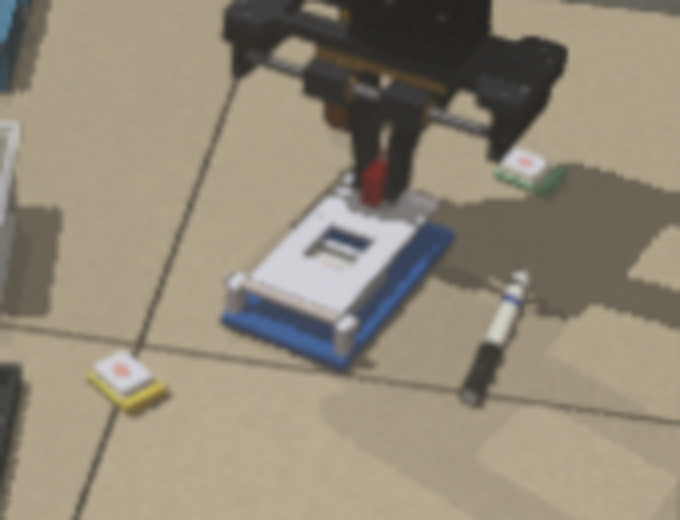

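The fingers hold the wing at about (375,185), lying lengthwise along the lid. The lid is flat, and the marker and cassettes are where they started. The gripper reads 90° past the seat, so I'm handing in.

```bash
python3 -c "
from workcell import bot
print(bot.close_job())"
```

```text
the job is handed in; nothing more can be done
None
```

I handed the job in at about 19 s: the lid is shut, the thumbscrew was seated and then backed off 90° by the gripper's heading, and the gripper still holds it; I couldn't see the cassette clearly under the lid or the bottle behind the gripper in the last picture, but nothing touched either.

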